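# Change a mill jar over from grinding balls to cylinders

## Task

Change the steel grinding jar over from balls to cylinders: slide it out from under the lips of its shoe, tip all the balls out of it into the steel dish (tip the jar over the dish rather than picking them out), and stand it upright again with every ball left in the dish. Then have every white cylinder from the bench in the jar, and the jar upright and fully home in its shoe, foot under the lips and up to the stop. Leave the eraser and the pink clip where they lie.

Things in the scene. Friction and masses are not known exactly. Their poses are not given: they have to be found in the camera images.
- shoe: Shoe for the jar, plain aluminium, fixed to the bench: two straight rails 20 mm high with lips overhanging inward, and a stop bar across the back. Origin: on the bench, where the centre of the jar's foot lies when fully home. z up; open toward its own -x, stop at +x (face 42.5 mm from origin). Channel 88 mm wide; 14 mm high space under the lips, 66 mm slot between them. No floor: the jar slides on the bench.
- shoe_mouth (a point): Point on the bench 85 mm in front of the shoe's origin (its -x side), same axes. The rails run from the stop to 38 mm in front of the shoe's origin, their flared ends to 62 mm. The jar's foot can leave and enter only by sliding flat on the bench along the shoe's x axis; with the jar centred at this point its foot is clear of the lips and the jar can be lifted or set down.
- jar_mid (a point): Grinding jar: open round steel cup on a foot, 80 mm high, about 0.25 kg. Point on its axis 50 mm above the underside, good to grip. z: along the axis toward the mouth. Straight outside, 58 mm across; its dark liner tapers from 37 mm inside at the floor, 9 mm above the underside, to 50 mm at the mouth, so the balls roll out when the jar lies level or a little beyond.
- jar_foot (a point): Centre of the underside of the jar's foot, a round plate 82 mm across and 5 mm thick; same axes as the jar.
- dish: Pressed steel dish, round and shallow, loose on the bench, 197 mm across the rim and 28 mm high, flat bottom about 140 mm across with sloping side. Origin: centre of the underside.
- ball_0_center (a point): White ceramic grinding ball, 16 mm across; at the start in the jar (absent in some runs). Its centre.
- ball_1_center (a point): White ceramic grinding ball, 16 mm across; at the start in the jar (absent in some runs). Its centre.
- ball_2_center (a point): White ceramic grinding ball, 16 mm across; at the start in the jar (absent in some runs). Its centre.
- ball_3_center (a point): White ceramic grinding ball, 16 mm across; at the start in the jar (absent in some runs). Its centre.
- cyl_0_mid (a point): White ceramic grinding cylinder, 18 mm across and 20 mm high, 16 g; at the start standing on end on the bench (absent in some runs). Its centre; z axis along the cylinder.
- cyl_1_mid (a point): White ceramic grinding cylinder, 18 mm across and 20 mm high, 16 g; at the start standing on end on the bench (absent in some runs). Its centre; z axis along the cylinder.
- cyl_2_mid (a point): White ceramic grinding cylinder, 18 mm across and 20 mm high, 16 g; at the start standing on end on the bench (absent in some runs). Its centre; z axis along the cylinder.
- cyl_3_mid (a point): White ceramic grinding cylinder, 18 mm across and 20 mm high, 16 g; at the start standing on end on the bench (absent in some runs). Its centre; z axis along the cylinder.
- eraser: Eraser in a sleeve, 34x47x13 mm, lying between the cylinders; not part of the job. Origin: centre of the underside.
- clip: Small pink clip, 21x27x16 mm, lying between the cylinders; not part of the job. Origin: centre of the underside.

How it is judged:
By the outcome, as a careful person would: the job done as asked, in the order asked, and still so for the second after the job is handed in, with the robot touching nothing.
Of ball_0, ball_1, ball_2, ball_3 only 2 to 4 are there at a start; the rules pass over those that are not, and their reading is None.
Of cyl_0, cyl_1, cyl_2, cyl_3 only 2 to 4 are there at a start; the rules pass over those that are not, and their reading is None.
At some moment in a run one of dish, cyl_0, cyl_1, cyl_2, cyl_3 may be knocked a few centimetres aside while the robot is not near it.
It also fails if it takes over 208 s, if anything falls off the work surface, if the arm or the gripper's body presses on something with over 40 N, if the wrist force passes 120 N, or if a joint passes its speed limit or range.

## Robot

A 7-joint arm with a two-finger parallel gripper is mounted at the origin on the work surface; the furniture and walls round the work are solid. World frame = base frame: x ahead of the robot, y to its left, z up, the work surface at z = 0. Lengths are in mm, angles in rad, forces in N, time in s.
With the tool pointing down it reaches from about 400 to 875 mm from the base axis. Payload 19.3 kg.
Tool frame: the origin (TCP) lies at the very end of the fingers, on their centre line; the grasp point (between the pads) lies 19 mm behind it (grip_point_offset is the z of the grasp point in the tool frame, in mm); z points along the fingers, y is the line along which they close (so a half turn about z gives the same grasp; the last joint's range is limited). The gripper opens to 85 mm and grips with 20 to 120 N. Pads are 22 mm wide; open, the fingers measure 114 mm over their backs; the gripper's body (76 mm by 85 mm) begins 54 mm behind the grasp point. The pads swing forward as they close: fully open they stand 13 mm farther back than shut.
Start: joints at [1.048, 0.521, -0.036, 1.599, 0.021, 1.021, -0.113], TCP at [273.4, -562.02, 231.291] pointing down, gripper open.
Joint ranges: [-2.91, 2.91], [-0.3, 2.13], [-1.5, 1.42], [0.17, 2.43], [-1.26, 4.41], [0.16, 1.93], [-2.52, 2.52]. Speed limits (rad/s): [1.89, 1.89, 2.39, 2.39, 3.01, 3.01, 3.01].

## Interface

Orientations are given as a 3x3 rotation matrix whose columns are the frame's x, y, z axes.
In Python, from workcell import movep, movel, goto_joints, open_gripper, clamp, wait, inverse_kinematics, read_state, camera, PlanningError, finish_job, grip_point_offset gives the robot as it stands. Calls block until the motion is done:
- movep(position, orientation): joint-space move of the TCP to a pose.
- movel(position, frame=None, max_speed=150, guard=None): straight line of the TCP; frame=None keeps the orientation; max_speed is the mean speed in mm/s. With guard (N) it stops when the force on the tool has changed by that much, and returns True; else False.
- goto_joints(angles): joint-space move.
- open_gripper() and clamp(): open the fingers fully, or close them until they stop; the grip force is fixed at half the most.
- wait(seconds).
- inverse_kinematics(position, orientation): joint angles nearest the present ones, or None.
- read_state(): the state.
- camera(name): name is "scene" or "top" or "wrist"; returns a dict with "image" (420x560x3 uint8, blue, green, red), "range_z" (420x560 float32, mm along the optical axis (not along the pixel's ray), 0 where there is no reading), "fx", "fy", "cx", "cy" (pixels), "cam_to_world" (4x4, takes a point from camera to world coordinates). Camera axes: x right, y up, looking along -z (the intrinsics and any distortion apply to the point x, -y, -z); pixel columns grow to the right and rows downward; lengths in mm; the calibration is good to about 2 mm. The wrist camera is an equidistant fisheye: a pixel r from the principal point sees the ray r / f radians off the axis. A picture is of the moment at which its call begins.
A pose or a line that the arm cannot do raises PlanningError and nothing moves.
- finish_job(): hands the job in; it is judged then, once.
The state is a dict: "time": time; "qpos": joint angles; "qvel": joint speeds; "joint_efforts": joint torques, N m; "eef_pos": TCP position; "tool_rot": TCP orientation; "ft_force": force on the tool from outside, world axes, zero at the start; "torque": the same for the moment, N m; "finger_gap": finger opening in mm; "gripper_force": force on a finger pad.
Only numpy, scipy, OpenCV 4.12 (cv2) and the standard library are available. Lean on these libraries where they do the work, as an engineer would, in place of code of your own. Each camera call takes 0.05 s, during which the arm holds its last target. There are 200 camera calls.

## Working session

There is one attempt and no reset: what is moved stays moved. The work goes in short steps, each a Python script; the robot and the scene stay as the last script left them, time stands still between calls to the robot, and variables do not carry over. Pictures are saved under pics/ and viewed, at most 14 in all, crops included, and the job is handed in when it is done.

```bash
ls; mkdir -p pics; python3 - <<'E'
from workcell import *
import cv2,numpy as np
for n in("scene","top"):
    c=camera(n); cv2.imwrite(f"pics/{n}0.png",c["image"]); np.savez(f"{n}0.npz",**c)
    print(n,c["fx"],c["cx"],c["cy"],np.round(c["cam_to_world"],2).tolist())
print(grip_point_offset,read_state())
E
```

```text
pics
scene 383.1995779358604 283.05787386000713 212.83980937463605 [[-0.71, 0.38, -0.58, 66.6], [-0.7, -0.41, 0.58, 457.82], [-0.02, 0.83, 0.56, 542.18], [0.0, 0.0, 0.0, 1.0]]
top 530.7749907116955 284.93131399775837 211.5864040184089 [[0.02, 0.99, -0.13, 441.95], [-1.0, 0.02, -0.03, -46.2], [-0.02, 0.13, 0.99, 1037.99], [0.0, 0.0, 0.0, 1.0]]
-18.700000000000003 {'time': 0.1, 'qpos': array([ 1.0477896 ,  0.52189627, -0.03629316,  1.59989437,  0.02122188,
        1.02112607, -0.11282689]), 'qvel': array([-9.52576893e-04, -2.37311740e-03,  4.69482241e-05, -1.27518709e-03,
        1.60394556e-03,  3.13211094e-04, -1.19730728e-03]), 'joint_efforts': array([ 5.94266152e-03, -9.28482771e+01,  1.98531076e+00, -3.70529330e+01,
        1.82189432e-02,  5.39068918e-03, -3.23367658e-05]), 'eef_pos': array([ 273.2592642 , -561.79206228,  230.84019562]), 'tool_rot': array([[ 8.99247712e-01,  4.37439485e-01, -4.98949866e-04],
       [ 4.37439758e-01, -8.99247366e-01,  7.95429492e-04],
       [-1.00727086e-04, -9.33548660e-04, -9.99999559e-01]]), 'ft_force': array([ 0.78269531, -0.39811719,  0.7604149 ]), 'torque': array([-0.01882819,  0.00446784,  0.02416449]), 'gripper_force': 0.0, 'finger_gap': 84.9226167098375}
```

View pics/top0.png

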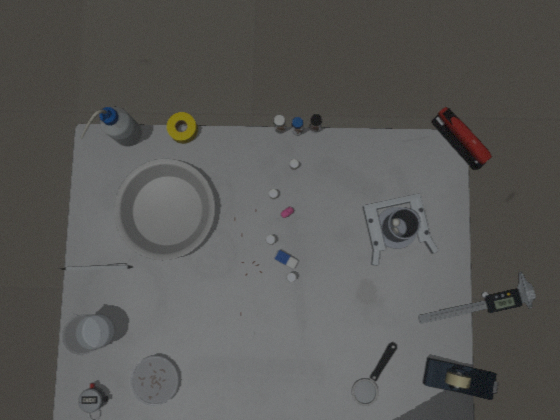

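View pics/scene0.png

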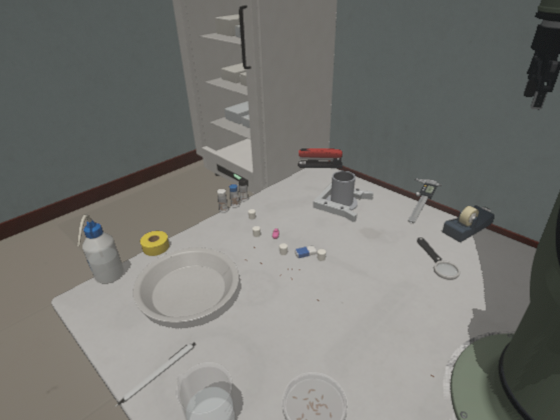

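Top view: dish at px (167,209), jar (400,224) in its shoe opening image-down (world −x), and four cylinders at (294,164), (274,194), (271,239), (292,277). Clip is at (287,212), eraser at (287,259).

```bash
cat > h.py <<'E'
import numpy as np,cv2
from workcell import *
def cloud(c):
    z=np.asarray(c["range_z"],float); v,u=np.mgrid[:z.shape[0],:z.shape[1]]
    X=np.stack([(u-c["cx"])/c["fx"]*z,-(v-c["cy"])/c["fy"]*z,-z,np.ones_like(z)],-1)
    P=(X@np.asarray(c["cam_to_world"]).T)[...,:3]; P[z==0]=np.nan
    return P
def circ(p):
    A=np.c_[2*p,np.ones(len(p))]; s=np.linalg.lstsq(A,(p**2).sum(1),rcond=None)[0]
    return s[:2],np.sqrt(s[2]+s[:2]@s[:2])
def cyls(c,P,box=((380,760),(-200,140))):
    """white compact blobs of height ~20 in box"""
    m=(P[...,2]>13)&(P[...,2]<27)&(P[...,0]>box[0][0])&(P[...,0]<box[0][1])&(P[...,1]>box[1][0])&(P[...,1]<box[1][1])
    n,l,s,ce=cv2.connectedComponentsWithStats(m.astype(np.uint8))
    out=[]
    for i in range(1,n):
        if s[i,4]<15: continue
        q=P[l==i]; rgb=c["image"][l==i].mean(0)
        out.append((s[i,4],np.round(ce[i]),np.round(np.median(q,0),1),np.round(q.min(0)/2+q.max(0)/2,1),np.round(rgb)))
    return out
E
python3 - <<'E'
from h import *
c=dict(np.load("top0.npz")); P=cloud(c)
for o in cyls(c,P):print(*o)
print("bench z",[np.round(P[v,u],1) for u,v in((330,180),(200,300),(400,300),(330,330))])
# jar rim
m=(P[...,2]>74)&(P[...,2]<86); m[:, :340]=0; m[:,440:]=0; m[:150]=0;m[300:]=0
q=P[m]; print("rim",len(q),q.min(0),q.max(0),circ(q[:,:2]))
# dish rim
m=(P[...,2]>24)&(P[...,2]<33); m[:,:110]=0;m[:,225:]=0;m[:150]=0;m[270:]=0
q=P[m]; print("dish",len(q),q.min(0),q.max(0),circ(q[:,:2]), P[209,167])
# shoe lips height 20
m=(P[...,2]>15)&(P[...,2]<25); m[:,:350]=0;m[:,445:]=0;m[:185]=0;m[275:]=0
q=P[m];print("shoe",len(q)); np.save("shoe.npy",q)
im=cv2.resize(c["image"][175:285,340:460],None,fx=6,fy=5.4,interpolation=cv2.INTER_CUBIC)
im=cv2.resize(c["image"][180:280,345:455],None,fx=5.5,fy=5.5,interpolation=cv2.INTER_CUBIC)
cv2.imwrite("pics/shoe0.png",im)
for k in ((396,165),(340,0)):pass
for p in ((366,206),(422,196),(375,263),(435,248),(367,232),(428,228)): print(p,np.round(P[p[1],p[0]],1))
E
```

```text
23 [314. 129.] [740.4 -72.1  20.8] [743.9 -72.9  19.5] [61. 61. 63.]
20 [279. 131.] [736.7  -4.2  20.5] [738.3  -3.1  20. ] [63. 64. 65.]
25 [297. 132.] [733.7 -38.8  21.7] [735.7 -38.7  20.8] [74. 74. 74.]
68 [293. 163.] [671.7 -32.4  21.1] [672.2 -32.4  19.8] [123. 123. 121.]
70 [273. 193.] [611.5   5.4  20.9] [611.3   6.3  19.2] [124. 124. 121.]
182 [207. 211.] [575.8 133.1  24.4] [568.8 130.1  20. ] [96. 97. 96.]
630 [373. 228.] [ 551.4 -188.9   20.9] [ 538.7 -184.5   19.9] [115. 112. 109.]
35 [288. 211.] [579.4 -24.6  14.7] [576.  -23.7  16.6] [ 89.  62. 118.]
67 [270. 239.] [522.    8.6  21. ] [522.1   8.6  20.1] [129. 127. 125.]
105 [283. 258.] [486.7 -17.   14.6] [483.8 -18.3  15.6] [106.  79.  65.]
66 [291. 277.] [450.6 -33.3  20.9] [450.7 -33.4  19.6] [131. 128. 125.]
bench z [array([ 6.438e+02, -1.062e+02, -3.000e-01]), array([402.4, 141.6,   2.8]), array([ 412. , -243.2,    1.5]), array([ 352.1, -110. ,    1.4])]
rim 262 [ 522.82843653 -263.58303404   74.01905988] [ 579.70361058 -206.06630357   85.30672877] (array([ 551.33150239, -234.41167757]), np.float64(26.648028654045863))
dish 2041 [478.33246442 117.95585457  24.00144205] [674.1589909  313.74250391  32.99286023] (array([576.21067614, 215.57955157]), np.float64(91.61761572663215)) [5.78736913e+02 2.15832053e+02 5.01429834e-01]
shoe 1598
(366, 206) [ 590.3 -175.2   18.7]
(422, 196) [ 6.153e+02 -2.875e+02 -5.000e-01]
(375, 263) [ 480.9 -192.6   19.9]
(435, 248) [ 512.1 -306.6   19.3]
(367, 232) [ 541.6 -179.6    1.6]
(428, 228) [ 552.3 -298.8   -1.4]
```

View pics/shoe0.png

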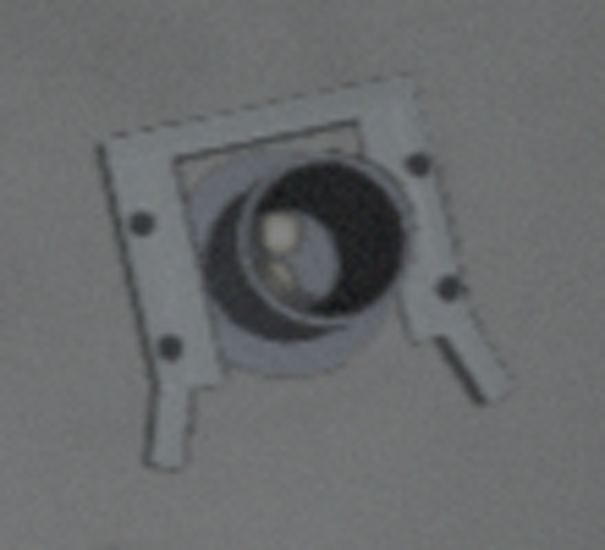

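The crop shows the jar in the shoe with at least two balls in it (crop px (278,232), (282,275)), and the rails tilted about 12°. Next I fit the shoe pose and search for arm poses for a tilted grasp whose palm stays clear of the mouth when tipped.

```bash
cat >> h.py <<'E'
def Rz(a): c,s=np.cos(a),np.sin(a); return np.array([[c,-s,0],[s,c,0],[0,0,1.]])
def Ry(a): c,s=np.cos(a),np.sin(a); return np.array([[c,0,s],[0,1,0],[-s,0,c]])
DOWN=np.diag([1.,-1,-1])
def tool(az,th,tip=0,flip=0):
    """palm leans th from vertical toward azimuth az for upright jar; tip turns the jar about the closing axis, mouth toward az+180"""
    return Rz(az)@Ry(th-tip)@DOWN@(np.diag([-1.,-1,1]) if flip else np.eye(3))
def tcp(g,R,off=18.7): return np.asarray(g,float)+off*R[:,2]
E
python3 - <<'E'
from h import *
from scipy.optimize import minimize
c=dict(np.load("top0.npz")); P=cloud(c)
p=P[180:280,345:455].reshape(-1,3); p=p[~np.isnan(p[:,0])]
hi=p[(p[:,2]>14)&(p[:,2]<26)][:,:2]; lo=p[p[:,2]<9][:,:2]
def f(q):
    d=[]
    for X,s in((hi,1),(lo,-1)):
        X=(X-q[:2])@Rz(q[2])[:2,:2]
        ins=np.minimum(np.minimum(33-abs(X[:,1]),42.5-X[:,0]),X[:,0]+38) # >0 inside slot
        w=(X[:,0]>-36)&(X[:,0]<60)
        if s==1: d.append(np.clip(ins[w],0,6).sum())
        else:
            w&=(abs(X[:,1])<43)&(X[:,0]<52); d.append(np.clip(-ins[w],0,6).sum())
    return sum(d)
best=min((minimize(f,[551+dx,-235+dy,a],method="Nelder-Mead") for dx in(-4,0,4) for dy in(-4,0,4) for a in(.15,.2,.26)),key=lambda r:r.fun)
print("shoe",best.x,best.fun)
x,y,a=best.x
X=(hi-[x,y])@Rz(a)[:2,:2]; print("outer",np.percentile(X[(X[:,0]>-30)&(X[:,0]<30),1],[1,99]),"stop",np.percentile(X[abs(X[:,1])<25,0],[5,50,95]))
ex=Rz(a)[:,0]; s=np.array([x,y,0]); J=s+[0,0,45]; M=s-85*ex+[0,0,45]; D=np.array([576,215.7,0])
for th in np.radians([30,45]):
  for n,G,tip in(("jar",J,0),("mouth",M,0),("dish_up",D+[0,0,150],0),("dish_tip",D+[0,0,95],np.radians(105))):
    o=[]
    for az in range(-180,180,30):
      for fl in(0,1):
        R=tool(np.radians(az),th,tip,fl)
        if inverse_kinematics(tcp(G,R),R) is not None:o.append((az,fl))
    print(round(np.degrees(th)),n,o)
E
```

```text
shoe [ 5.52803326e+02 -2.37555353e+02  2.31806570e-01] 1043.7175892954588
outer [-53.02328041  58.39215674] stop [-15.91043883  42.46883622  53.00249004]
30 jar [(-180, 0), (-180, 1), (-150, 0), (-150, 1), (-120, 0), (-120, 1), (-90, 0), (-90, 1), (-60, 0), (-60, 1), (-30, 0), (-30, 1), (0, 0), (0, 1), (30, 0), (30, 1), (60, 0), (60, 1), (90, 0), (90, 1), (120, 0), (120, 1), (150, 0), (150, 1)]
30 mouth [(-180, 0), (-180, 1), (-150, 0), (-150, 1), (-120, 0), (-120, 1), (-90, 0), (-90, 1), (-60, 0), (-60, 1), (-30, 0), (-30, 1), (0, 0), (0, 1), (30, 0), (30, 1), (60, 0), (60, 1), (90, 0), (90, 1), (120, 0), (120, 1), (150, 0), (150, 1)]
30 dish_up [(-180, 0), (-150, 0), (-120, 0), (-120, 1), (-90, 0), (-90, 1), (-60, 0), (-60, 1), (-30, 0), (-30, 1), (0, 0), (0, 1), (30, 0), (30, 1), (60, 0), (60, 1), (90, 0), (90, 1), (120, 0), (120, 1), (150, 0), (150, 1)]
30 dish_tip [(-90, 0), (-90, 1), (-60, 0), (-60, 1), (-30, 0), (-30, 1), (0, 0), (0, 1), (30, 0), (30, 1), (60, 0), (60, 1), (90, 0), (90, 1), (120, 0), (120, 1), (150, 0), (150, 1)]
45 jar [(-180, 0), (-180, 1), (-150, 0), (-150,
[... 175 characters left out ...]
, (150, 0), (150, 1)]
45 mouth [(-180, 0), (-180, 1), (-150, 0), (-150, 1), (-120, 0), (-120, 1), (-90, 0), (-90, 1), (-60, 0), (-60, 1), (-30, 0), (-30, 1), (0, 0), (0, 1), (30, 0), (30, 1), (60, 0), (60, 1), (90, 0), (90, 1), (120, 0), (120, 1)]
45 dish_up [(-180, 0), (-180, 1), (-150, 0), (-150, 1), (-120, 0), (-120, 1), (-90, 0), (-90, 1), (-60, 0), (-60, 1), (-30, 0), (-30, 1), (0, 0), (0, 1), (30, 0), (30, 1), (60, 0), (60, 1), (90, 0), (90, 1), (120, 0), (120, 1), (150, 0), (150, 1)]
45 dish_tip [(-120, 0), (-120, 1), (-90, 0), (-90, 1), (-60, 0), (-60, 1), (-30, 0), (-30, 1), (0, 0), (0, 1), (30, 0), (30, 1), (60, 0), (60, 1), (90, 0), (90, 1), (120, 0), (120, 1), (150, 0), (150, 1)]
```

Everything is reachable. I grasp the jar with the palm leaning 40° toward −y, slide it out to the mouth, then look.

```bash
cat >> h.py <<'E'
YAW=0.24; S=np.array([551.5,-234.8,0]); EX=Rz(YAW)[:,0]; M=S-85*EX
TH=np.radians(40); AZ=YAW-np.pi/2; GH=np.array([0,0,50.])
def st(t=""):
    s=read_state(); print(t,round(s["time"],1),np.round(s["eef_pos"],1),"gap",round(s["finger_gap"],1),"F",np.round(s["ft_force"],1),"gf",round(s["gripper_force"],1))
def snap(name,n):
    c=camera(n); cv2.imwrite(f"pics/{name}.png",c["image"]); return c
E
python3 - <<'E'
from h import *
R=tool(AZ,TH); p=tcp(S+GH,R); b=-R[:,2]
print(np.round(R,2))
try: movep(p+b*130,R)
except PlanningError as e: print(e)
st("pre")
movel(p,R,120); st("at")
clamp(); st("clamp")
print(movel(p-85*EX,R,50,guard=30)); st("out")
snap("out","top")
E
```

```text
[[ 0.18 -0.97 -0.15]
 [-0.74 -0.24  0.62]
 [-0.64  0.   -0.77]]
pre 1.9 [ 568.1 -305.   135.5] gap 85.5 F [ 0.2  0.6 -0.1] gf 0.0
at 3.1 [ 548.9 -223.8   36.1] gap 85.2 F [-0.9 -0.5  1.4] gf 0.0
clamp 3.5 [ 548.7 -223.9   36.4] gap 57.3 F [-0.8 -4.2  7.1] gf 64.3
False
out 5.3 [ 467.  -243.3   36.4] gap 57.6 F [4.2 1.1 5.4] gf 64.0
```

View pics/out.png

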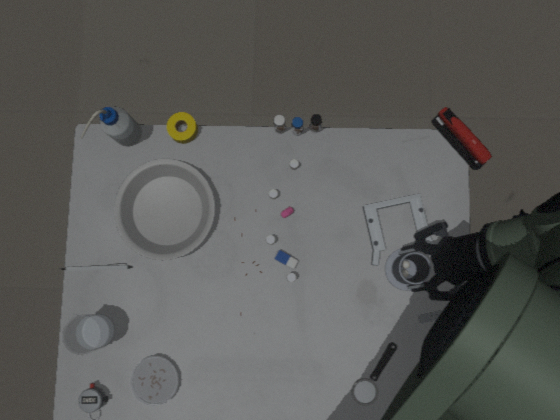

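The jar is gripped and clear of the lips at (408,265), and the dish is unmoved at (167,209). Now lift and carry it over the dish, still upright.

```bash
cat >> h.py <<'E'
def dish():
    c=camera("top");P=cloud(c)
    m=(P[...,2]>22)&(P[...,2]<34)&(P[...,0]>420)&(P[...,0]<720)&(P[...,1]>70)&(P[...,1]<350)
    n,l,s,_=cv2.connectedComponentsWithStats(m.astype(np.uint8)); q=P[l==1+s[1:,4].argmax()]
    e=(q.min(0)+q.max(0))/2; return e, q.max(0)-q.min(0)
E
python3 - <<'E'
from h import *
e,sz=dish(); print("dish",e,sz); D=np.array([e[0],e[1],0])
b=np.radians(-30); u=Rz(b)[:,0]
R0=tool(AZ,TH); s=read_state()["eef_pos"]
movel(s+[0,0,110],R0,150); st("up")
Rb=tool(b,TH); G=D+35*u+[0,0,160]
try: movel(tcp(G,Rb),Rb,200)
except PlanningError as x:
    print("direct",x)
    mid=tool((AZ+b)/2,TH); movel(tcp([560,0,170],mid),mid,200); movel(tcp(G,Rb),Rb,200)
st("over"); print(np.round(read_state()["qpos"],2))
for i in (1.0,):
    Rt=tool(b,TH,np.radians(105)); print(inverse_kinematics(tcp(D+35*u+[0,0,88],Rt),Rt))
snap("over","scene"); print(dish())
E
```

```text
dish [576.07063487 215.25376139  27.73477295] [195.58759088 195.21970551  11.45060401]
up 6.3 [ 466.7 -243.1  145.6] gap 57.0 F [ 0.   0.1 -3.1] gf 64.2
over 8.8 [596.1 202.9 145.8] gap 57.1 F [-0.4  1.1 -2.9] gf 64.2
[-0.22  0.95  0.03  1.2  -0.46  1.56 -2.14]
[-1.42956922  1.21743638  0.80334798  2.07530005  1.51998772  0.3932161
  1.59548747]
(array([703.68633391, 306.32349   ,  26.58505973]), array([0.51747905, 3.49034774, 8.67565404]))
```

View pics/over.png

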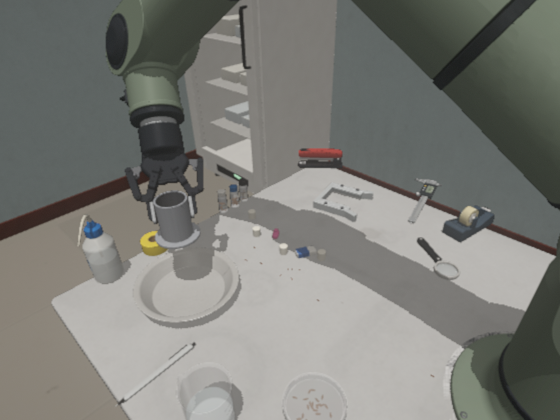

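The jar is upright above the dish (scene px (173,215)). The tipped solution is far away in joint space here, so I look for a better azimuth.

```bash
python3 - <<'E'
from h import *
D=np.array([576.1,215.3,0])
for az in range(-110,200,20):
    b=np.radians(az);u=Rz(b)[:,0]; o=[]
    for tip,h in((0,150),(35,130),(70,110),(105,90)):
        R=tool(b,TH,np.radians(tip)); q=inverse_kinematics(tcp(D+35*u+[0,0,h],R),R); o.append(q)
    print(az,[None if q is None else np.round(q,1).tolist() for q in (o[0],o[1],o[2],o[3])])
E
```

```text
-110 [[0.7, 1.0, -1.3, 2.0, 0.9, 0.4, 1.9], [0.4, 1.0, -1.3, 1.8, 1.0, 1.1, 1.6], [0.1, 1.2, -1.3, 1.5, 1.1, 1.9, 1.5], [-0.6, 1.2, -0.2, 1.1, 0.7, 1.9, 1.9]]
-90 [[-0.1, 0.7, 0.0, 1.9, -1.0, 0.9, -2.4], [0.4, 1.0, -1.3, 1.7, 1.0, 1.2, 2.0], [0.1, 1.2, -1.3, 1.6, 1.3, 1.8, 1.8], [-0.5, 1.2, -0.5, 1.3, 1.0, 1.9, 1.9]]
-70 [[-0.1, 0.8, 0.0, 1.6, -0.8, 1.1, -2.4], [-0.8, 0.8, 0.8, 1.7, -0.8, 1.0, -2.5], [0.1, 1.1, -1.3, 1.7, 1.4, 1.7, 2.0], [-0.4, 1.1, -0.7, 1.6, 1.3, 1.8, 1.9]]
-50 [[-0.2, 0.9, 0.0, 1.4, -0.6, 1.3, -2.3], [-0.7, 0.8, 0.6, 1.7, -0.6, 0.9, -2.3], [-1.3, 1.2, 1.2, 1.9, -0.9, 0.7, -2.3], [-0.6, 1.0, -0.5, 1.8, 1.5, 1.6, 1.9]]
-30 [[-0.2, 1.0, 0.0, 1.2, -0.5, 1.5, -2.1], [-0.5, 0.7, 0.2, 1.6, -0.3, 0.9, -2.3], [-1.3, 1.1, 1.2, 2.0, -1.2, 0.6, -1.6], [-1.4, 1.2, 0.8, 2.1, 1.5, 0.4, 1.6]]
-10 [[-0.3, 1.0, -0.0, 1.0, -0.3, 1.7, -2.0], [-0.5, 0.7, 0.1, 1.6, -0.2, 0.9, -2.0], [-1.1, 0.8, 0.8, 2.0, -1.2, 0.2, -1.2], [-1.4, 1.2, 0.8, 2.3, 2.5, 0.6, 0.8]]
10 [[-0.4, 1.1, -0.0, 0.9, -0.1, 1.8, -1.8], [-0.5, 0.7, 0.0, 1.6, -0.1, 0.9, -1.8], [-0.9, 0.7, 0.6, 2.1, 4.3, 0.2, -0.0], [-0.
[... 751 characters left out ...]
, 0.9, -0.5], [0.2, 0.8, -0.7, 1.7, -0.1, 0.7, 0.1], [0.5, 1.2, -0.9, 1.6, -0.3, 0.9, 0.5]]
130 [[-0.7, 0.7, -0.3, 1.8, 1.0, 1.1, -0.9], [-0.2, 0.7, -0.5, 1.8, 0.5, 0.8, -0.3], [0.2, 0.9, -0.7, 1.6, 0.0, 1.0, 0.3], [0.3, 1.3, -0.9, 1.3, -0.2, 1.3, 0.5]]
150 [[-0.6, 0.6, -0.3, 2.0, 1.3, 0.9, -0.9], [-0.2, 0.7, -0.6, 1.8, 0.6, 0.8, 0.0], [0.3, 1.2, -1.3, 1.5, 0.6, 1.4, 0.1], [0.3, 1.5, -1.3, 1.1, 0.3, 1.7, 0.3]]
170 [[-0.4, 0.6, -0.5, 2.2, 1.7, 0.8, -0.9], [0.3, 1.0, -1.3, 1.8, 1.1, 1.2, 0.0], [0.3, 1.2, -1.3, 1.4, 0.7, 1.6, 0.4], [-0.0, 1.3, -0.7, 1.0, -0.0, 1.9, 0.8]]
190 [[0.3, 0.9, -1.3, 2.3, 1.9, 1.1, -0.4], [0.3, 0.9, -1.3, 1.8, 1.1, 1.1, 0.4], [0.2, 1.2, -1.3, 1.4, 0.8, 1.7, 0.7], None]
```

Azimuth 110° gives a smooth tipping path: turn there, then tip in steps.

```bash
python3 - <<'E'
from h import *
D=np.array([576.1,215.3,0])
def go(az,tip,h,sp,off=35):
    b=np.radians(az);R=tool(b,TH,np.radians(tip)); movel(tcp(D+off*Rz(b)[:,0]+[0,0,h],R),R,sp)
for az in (10,60,110): go(az,0,160,120)
st("turned"); print(dish())
go(110,35,135,60); go(110,70,112,60); st("70")
go(110,88,97,30); st("88"); wait(.5)
go(110,105,90,25); st("105"); wait(1.0)
st(); snap("tip","scene"); print(np.round(read_state()["qpos"],2))
E
```

```text
turned 11.8 [568.8 236.6 145.7] gap 57.3 F [ 1.  -0.8 -2.5] gf 64.3
(array([576.21459696, 207.6188621 ,  27.96397502]), array([195.85674562, 179.63647139,  11.92133717]))
70 13.5 [560.4 258.4  96.2] gap 57.6 F [-0.8 -0.1 -2.5] gf 64.4
88 14.1 [559.  262.5  85.1] gap 57.3 F [ 0.2  0.7 -0.7] gf 64.4
105 15.0 [558.2 264.4  82. ] gap 57.2 F [-0.5  0.6 -0.8] gf 64.4
 16.0 [558.3 264.1  82.1] gap 57.7 F [-0.8 -0.1 -1.7] gf 64.5
[ 0.55  1.33 -1.07  1.57 -0.08  0.91  0.29]
```

View pics/tip.png

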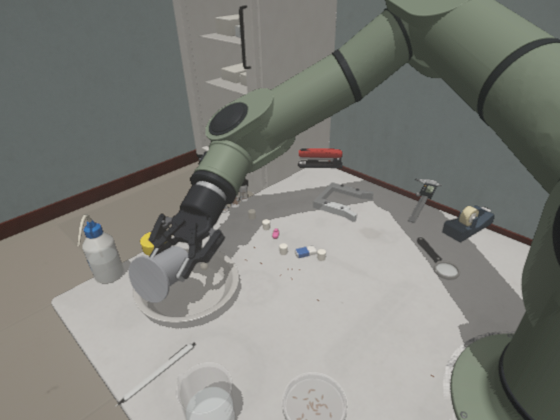

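The jar is tipped over the dish (px (165,275)), and one cylinder was knocked (now near (266,224)). I tip a little more, then stand it up clear of the dish and check with the top camera.

```bash
python3 - <<'E'
from h import *
D=np.array([576.1,215.3,0])
def go(az,tip,h,sp,off=35,D=D):
    b=np.radians(az);R=tool(b,TH,np.radians(tip)); movel(tcp(D+off*Rz(b)[:,0]+[0,0,h],R),R,sp)
try: go(110,117,92,25); wait(.5)
except PlanningError as e: print(e)
st("117")
go(110,88,100,60); go(110,70,115,60); go(110,35,140,80); go(110,0,160,80); st("up")
for az in (60,10,-30): go(az,0,165,150)
R=tool(AZ,TH); movel(tcp(M+GH+[0,0,110],R),R,200); st("over mouth")
c=snap("emptied","top"); np.savez("t2.npz",**c)
a=cv2.resize(c["image"][150:270,105:225],(400,400),interpolation=3)
b=cv2.resize(c["image"][220:320,350:450],(400,400),interpolation=3)
cv2.imwrite("pics/empt.png",np.clip(np.hstack([a,b])*1.6,0,255).astype(np.uint8))
E
```

```text
117 17.0 [557.9 265.4  88. ] gap 57.7 F [-0.4 -0.4 -2.8] gf 64.5
up 19.8 [568.8 235.5 145.4] gap 57.5 F [ 0.8  0.3 -1.4] gf 64.4
over mouth 25.2 [ 466.4 -242.6  145.7] gap 57.3 F [ 0.5  0.6 -2.1] gf 64.4
```

View pics/empt.png

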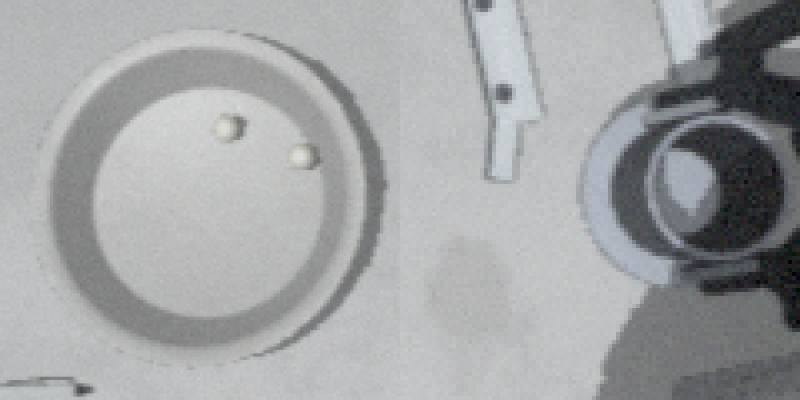

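Two balls are in the dish and the jar floor looks clear. Set the jar down at the mouth and slide it home.

```bash
python3 - <<'E'
from h import *
R=tool(AZ,TH); p=tcp(M+GH,R)
movel(p+[0,0,12],R,120); st("low")
print(movel(p+[0,0,-2],R,20,guard=6)); st("down")
z=read_state()["eef_pos"][2]
q=tcp(S+GH,R); q[2]=z+.3
print(movel(q-20*EX,R,50,guard=20)); st("in")
print(movel(q+6*EX,R,15,guard=15)); st("stop")
s=read_state()["eef_pos"]; print("along",(s-q)@EX,(s-q)@Rz(YAW)[:,1])
E
```

```text
low 26.2 [ 466.3 -243.6   48.3] gap 57.1 F [ 0.1 -0.6 -1.8] gf 64.4
True
down 26.8 [ 466.1 -243.2   36.4] gap 57.5 F [ 0.1 -1.7  7.8] gf 65.1
False
in 28.2 [ 529.  -228.    36.6] gap 57.7 F [ 0.  -0.2 -2.1] gf 64.4
True
stop 29.5 [ 548.6 -223.1   36.5] gap 57.3 F [-1.5 -2.   5.8] gf 65.1
along -0.017886577217040765 0.05089235388653312
```

```bash
python3 - <<'E'
from h import *
R=tool(AZ,TH); q=tcp(S+GH,R); q[2]=36.6
print(movel(q+5*EX,R,10,guard=25)); st("push")
s=read_state()["eef_pos"]; print("along",(s-q)@EX)
open_gripper(); st("open")
s=read_state()["eef_pos"]; movel(s-R[:,2]*130,R,150)
movep([420,-330,300],tool(0,0)); st("away")
c=camera("top"); np.savez("t3.npz",**c); P=cloud(c)
for o in cyls(c,P):print(*o)
m=(P[...,2]>74)&(P[...,2]<86); m[:, :340]=0; m[:,440:]=0; m[:150]=0;m[300:]=0
q=P[m]; print("rim",len(q),(q.min(0)+q.max(0))/2)
a=cv2.resize(c["image"][180:280,345:455],(440,400),interpolation=3)
b=cv2.resize(c["image"][145:295,250:325],(200,400),interpolation=3)
cv2.imwrite("pics/home.png",np.clip(np.hstack([a,b])*1.5,0,255).astype(np.uint8))
E
```

```text
True
push 30.0 [ 548.8 -223.1   36.6] gap 57.5 F [-2.6 -2.2  5.7] gf 65.3
along 0.19492865807164628
open 30.4 [ 548.8 -222.8   36. ] gap 85.5 F [ 0.1  0.6 -0.2] gf 0.0
away 32.5 [ 420.4 -329.7  299.4] gap 85.5 F [0.4 0.3 0.3] gf 0.0
26 [314. 129.] [740.9 -72.2  22.1] [743.7 -73.1  20.2] [61. 62. 63.]
22 [280. 130.] [737.   -5.2  20.2] [740.5  -3.9  19.8] [65. 66. 66.]
19 [298. 132.] [733.2 -40.8  21.1] [734.9 -39.8  20.5] [72. 72. 73.]
66 [293. 163.] [671.7 -32.5  20.8] [671.6 -32.3  20.9] [124. 124. 122.]
68 [290. 192.] [613.8 -27.6  20.9] [614.1 -27.7  19.4] [126. 125. 123.]
196 [206. 213.] [571.4 134.   24.1] [569.6 129.2  20. ] [97. 98. 97.]
629 [373. 228.] [ 551.5 -188.8   21. ] [ 538.5 -184.7   20.1] [116. 113. 110.]
36 [288. 210.] [579.4 -24.7  17. ] [578.9 -23.7  16.3] [ 90.  63. 119.]
66 [270. 239.] [522.1   8.7  21.2] [522.    8.5  20.3] [131. 128. 126.]
105 [284. 259.] [484.3 -20.9  14.6] [485.7 -19.2  15.5] [109.  86.  73.]
66 [291. 277.] [450.6 -33.4  20.6] [450.6 -33.4  20.6] [132. 129. 127.]
rim 261 [ 552.88815597 -233.33133102   79.59221437]
```

View pics/home.png

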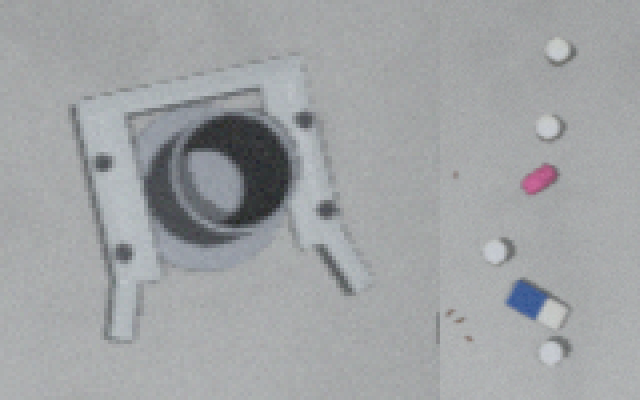

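The jar is empty and home. The second cylinder was knocked to about (614,−28), near the clip. I pick each cylinder with a collision-aware closing direction, measuring fresh each time, starting with one.

```bash
cat >> h.py <<'E'
JC=np.array([552.5,-233.8])
def find():
    c=camera("top");P=cloud(c)
    L=[o for o in cyls(c,P,((400,715),(-150,100))) if 50<o[0]<90 and o[4].min()>95 and o[4].ptp()<25] if hasattr(np.ndarray,"ptp") else \
      [o for o in cyls(c,P,((400,715),(-150,100))) if 50<o[0]<90 and o[4].min()>95 and np.ptp(o[4])<25]
    return [o[2][:2] for o in L],P
def best_angle(xy,P):
    q=P[(P[...,2]>6)&(P[...,2]<60)][:,:2]-xy; r=np.hypot(*q.T); q=q[(r>16)&(r<110)]
    res=[]
    for t in np.radians(np.arange(-90,90,5)):
        d=np.array([np.cos(t),np.sin(t)]); a=np.abs(q@d); n=np.abs(q@[-d[1],d[0]])
        w=a<66; clear=(np.where(w,n,np.hypot(n,a-66))-12).min() if len(q) else 99
        res.append((min(clear,14),t))
    return max(res)
def pick(xy,P,z=4):
    cl,t=best_angle(xy,P); print("pick",xy,"clear",round(cl,1),"t",round(np.degrees(t)))
    q0=read_state()["qpos"]; C=[]
    for k in(0,np.pi):
        R=Rz(t+np.pi/2+k)@DOWN; q=inverse_kinematics([*xy,90],R)
        if q is not None: C.append((abs(q-q0).max(),R))
    R=min(C,key=lambda c:c[0])[1]
    movep([*xy,110],R); movel([*xy,z],R,120,guard=15); clamp(); st("gripped"); movel([*xy,125],R,150)
    g=read_state()["finger_gap"]; return R,g
def drop(R):
    movep([*JC,125],R); movel([*JC,87],R,100); open_gripper(); st("dropped"); movel([*JC,135],R,150)
E
python3 - <<'E'
from h import *
L,P=find(); print(L)
R,g=pick(L[-1] if False else max(L,key=lambda p:-p[0]),P)
if 15<g<20: drop(R)
L,P=find(); print(L)
c=camera("top"); cv2.imwrite("pics/c1.png",np.clip(cv2.resize(c["image"][120:300,220:460],(720,540))*1.5,0,255).astype(np.uint8))
E
```

```text
Traceback (most recent call last):
  File "h.py", line 42, in find
    L=[o for o in cyls(c,P,((400,715),(-150,100))) if 50<o[0]<90 and o[4].min()>95 and o[4].ptp()<25] if hasattr(np.ndarray,"ptp") else \
                                                                                       ^^^^^^^^
AttributeError: `ptp` was removed from the ndarray class in NumPy 2.0. Use np.ptp(arr, ...) instead.
```

```bash
python3 - <<'E'
s=open("h.py").read()
i=s.index("    L=[o for o"); j=s.index("    return [o[2][:2] for o in L],P")
s=s[:i]+"    L=[o for o in cyls(c,P,((400,715),(-150,100))) if 50<o[0]<90 and o[4].min()>95 and np.ptp(o[4])<25]\n"+s[j:]
open("h.py","w").write(s)
E
python3 - <<'E'
from h import *
L,P=find(); print(L)
R,g=pick(min(L,key=lambda p:p[0]),P)
if 15<g<20: drop(R)
L,P=find(); print(L)
c=camera("top"); cv2.imwrite("pics/c1.png",np.clip(cv2.resize(c["image"][120:300,220:460],(720,540))*1.5,0,255).astype(np.uint8))
E
```

```text
[array([671. , -32.5]), array([614. , -27.6]), array([522.1,   8.7]), array([450.6, -33.4])]
pick [450.6 -33.4] clear -2.8 t -90
gripped 35.6 [450.7 -33.4   4.3] gap 15.3 F [-1.3  0.6  8.8] gf 58.4
dropped 38.7 [ 552.5 -233.8   87. ] gap 85.4 F [-0.1  0.2 -0.5] gf 0.0
[array([671.5, -32.5]), array([614. , -27.6]), array([522.1,   8.6])]
```

View pics/c1.png

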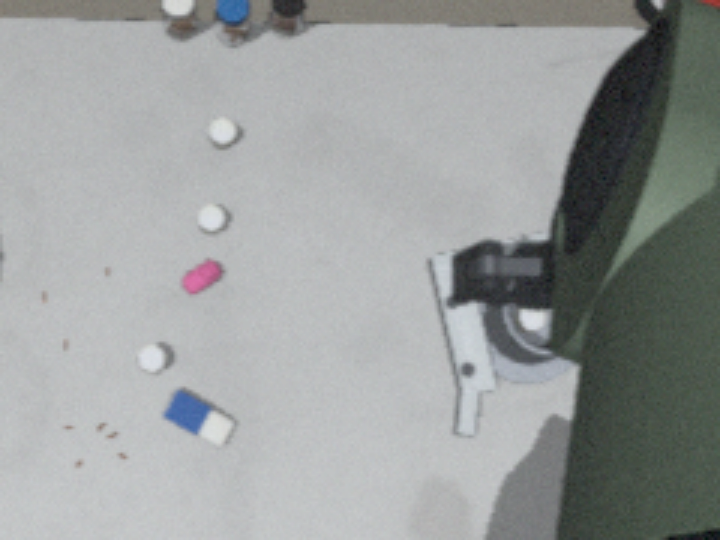

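The first cylinder is in the jar (white at (533,318)), with eraser and clip undisturbed. Continue with the others.

```bash
sed -i 's/P\[...,2\]>6)&/P[...,2]>9)\&/; s/a<66/a<59/; s/a-66/a-59/' h.py; python3 - <<'E'
from h import *
L,P=find()
for xy in L: print(xy,best_angle(xy,P))
for i in range(3):
    L,P=find()
    if not L: break
    xy=max(L,key=lambda p:p[0])
    if best_angle(xy,P)[0]<-1: print("tight",xy); break
    R,g=pick(xy,P)
    if not 12<g<20: print("gap",g); break
    drop(R); 
print(find()[0])
movep([420,-330,300],tool(0,0)); print(find()[0]); st()
c=camera("top"); cv2.imwrite("pics/c2.png",np.clip(cv2.resize(c["image"][120:300,220:460],(720,540),interpolation=3)*1.5,0,255).astype(np.uint8))
E
```

```text
[671.5 -32.4] (14, np.float64(1.4835298641951802))
[613.9 -27.6] (np.float64(13.656328007986431), np.float64(1.4835298641951802))
[522.1   8.7] (np.float64(13.494746743061079), np.float64(-1.0471975511965976))
pick [671.6 -33.3] clear 14 t 85
gripped 42.0 [671.7 -33.3   4.3] gap 15.5 F [-2.9  0.3  5.5] gf 58.4
dropped 45.1 [ 552.5 -233.8   87. ] gap 85.3 F [ 0.2 -0.3 -0.7] gf 0.0
pick [613.8 -27.6] clear 13.4 t 85
gripped 48.2 [613.9 -27.6   4.3] gap 15.6 F [-1.5  0.5  6.2] gf 58.4
dropped 51.2 [ 552.5 -233.8   87. ] gap 85.2 F [-0.5 -0.3  0.4] gf 0.0
pick [522.1   8.6] clear 13.4 t -60
gripped 54.4 [522.2   8.6   4.3] gap 15.3 F [-1.9  1.1  7.9] gf 58.4
dropped 57.5 [ 552.5 -233.8   87. ] gap 85.6 F [ 0.2 -0.5  0.5] gf 0.0
[]
[]
 59.0 [ 420.8 -328.8  298.5] gap 85.6 F [ 0.   0.3 -0.9] gf 0.0
```

View pics/c2.png

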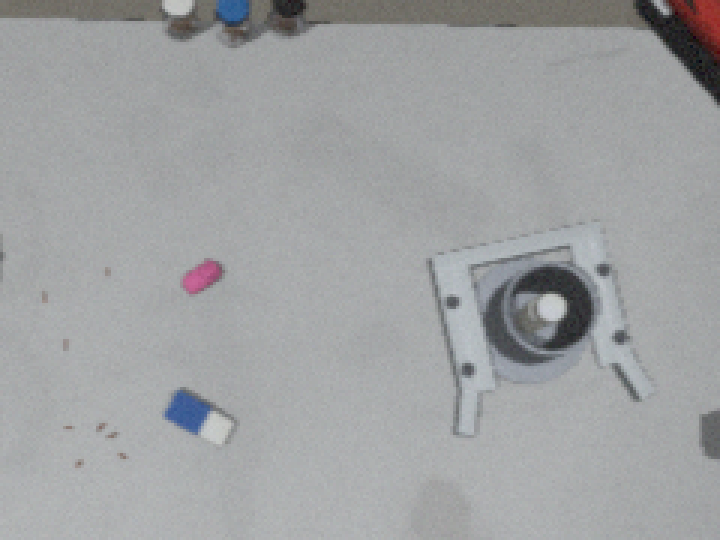

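The bench is clear of cylinders; eraser and clip are unmoved, and the jar is in the shoe with a cylinder standing high in it. Check heights, jar position, and the inside from the wrist camera.

```bash
python3 - <<'E'
from h import *
movep([*JC-[60,0],250],tool(0,0))
w=camera("wrist")
movep([420,-330,300],tool(0,0))
c=camera("top");P=cloud(c)
m=(P[...,2]>74)&(P[...,2]<86); m[:, :340]=0; m[:,440:]=0; m[:150]=0;m[300:]=0
q=P[m]; print("rim",len(q),(q.min(0)+q.max(0))/2)
r=P[210:236,388:418]; br=c["image"][210:236,388:418].mean(-1)>85
print("white z",np.round(np.sort(r[...,2][br])[::6],0)); print(dish())
a=cv2.resize(c["image"][150:270,105:225],(380,380),interpolation=3); b=cv2.resize(w["image"],(420,315))
b=np.vstack([b,np.zeros((65,420,3),np.uint8)])
cv2.imwrite("pics/fin.png",np.clip(np.hstack([a,b])*1.5,0,255).astype(np.uint8)); cv2.imwrite("pics/w.png",w["image"])
E
```

```text
rim 304 [ 552.78686709 -233.20154507   79.97824053]
white z [-2.  2.  4.  4.  5.  5.  6.  7.  7.  8. 10. 19. 20. 21. 24. 39. 66. 71.
 77. 79. 80. 81. 81. 82. 82. 82. 83. 83. 84. 84. 85. 85. 86. 86. 86. 87.
 87. 88. 88.]
(array([576.30429792, 215.74813832,  27.88109302]), array([195.89894917, 196.22724575,  11.76208721]))
```

View pics/fin.png

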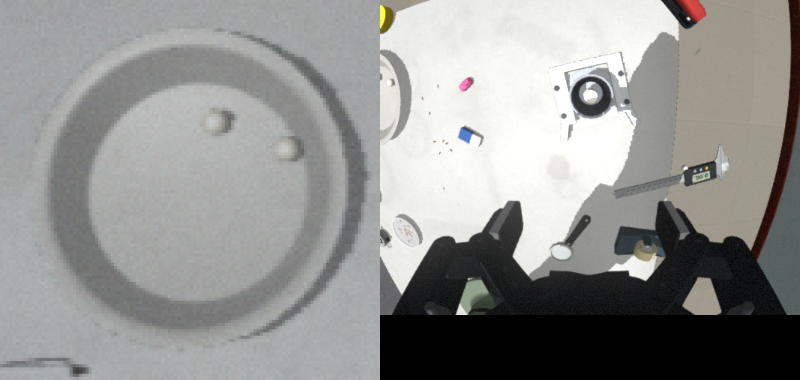

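The dish holds both balls and the jar is home, but the cylinders have landed as a straight four-high tower (top ≈ z 88, above the rim). That isn't properly in. I take the top one off onto the bench, tilt the jar to topple the rest inside, and re-drop it.

```bash
python3 - <<'E'
from h import *
c=camera("top");P=cloud(c)
m=(c["image"].mean(-1)>105)&(P[...,2]>82); m[:,:385]=0;m[:,425:]=0;m[:200]=0;m[245:]=0
q=P[m]; xy=np.median(q,0)[:2]; print("top cyl",len(q),xy,np.ptp(q,0))
R=Rz(YAW+np.pi/2)@DOWN
if inverse_kinematics([*xy,125],R) is None: R=Rz(YAW-np.pi/2)@DOWN
movep([*xy,130],R); movel([*xy,83.3],R,60,guard=8); st("at")
clamp(); st("clamp"); movel([*xy,130],R,80); st("lift")
if 10<read_state()["finger_gap"]<20:
    movep([522,20,60],R); movel([522,20,16],R,60,guard=5); open_gripper(); movel([522,20,110],R,100); st("placed")
movep([420,-330,300],tool(0,0))
print(find()[0])
c=camera("top");P=cloud(c);r=P[210:236,388:418]; br=c["image"][210:236,388:418].mean(-1)>100
print("white z",np.round(np.sort(r[...,2][br])[::5],0))
E
```

```text
top cyl 64 [ 552.83988347 -233.30866115] [14.79851475 14.94485321  7.07974006]
at 62.6 [ 553.  -233.3   83.6] gap 85.5 F [ 0.7 -0.3 -0.5] gf 0.0
clamp 63.4 [ 552.6 -233.4   83.2] gap -0.0 F [-2.  -0.7  1.3] gf 0.9
lift 64.1 [ 552.7 -233.3  129.9] gap 0.0 F [ 1.1  0.3 -0.7] gf 0.0
[]
white z [-1.  4.  7. 21. 23. 58. 60. 60. 60. 61. 62. 62. 62. 63. 63. 63. 64. 64.
 64. 65. 65. 66. 66. 66. 66. 67. 67. 67. 67. 68. 69. 69. 71.]
```

The grip slipped, but it toppled the tower. Nothing is on the bench near there, so look inside.

```bash
python3 - <<'E'
from h import *
c=camera("top"); a=cv2.resize(c["image"][170:290,335:455],(500,500),interpolation=3)
P=cloud(c); m=(P[...,2]>74)&(P[...,2]<90); m[:, :340]=0; m[:,440:]=0; m[:150]=0;m[300:]=0
q=P[m]; print("rim",len(q),(q.min(0)+q.max(0))/2,q[:,2].max())
cv2.imwrite("pics/in2.png",np.clip(a*1.5,0,255).astype(np.uint8)); cv2.imwrite("pics/full2.png",c["image"])
E
```

```text
rim 264 [ 552.81560031 -233.30606544   79.30741077] 84.6023021147513
```

View pics/in2.png

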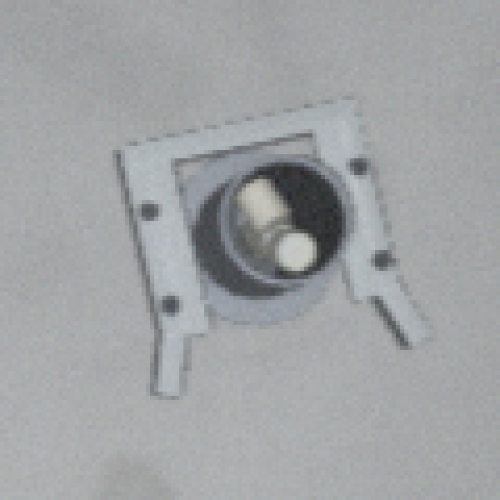

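View pics/full2.png

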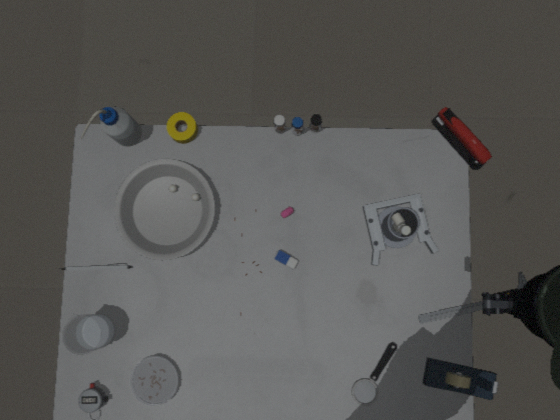

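The tower has collapsed inside the jar, with everything below the rim. Nothing is stray on the bench, both balls are in the dish, and the jar is home against the stop. Handing in.

```bash
python3 -c "
from workcell import *
print(finish_job())"
```

```text
the job is handed in; nothing more can be done
None
```

Job handed in: both balls are in the dish, all four cylinders are below the rim of the upright jar (it took one nudge to collapse a four-high stack), the jar is against the stop in its shoe, and the eraser and clip are where they were.

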